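# Set up the ground check for the humidity probe

## Robot

A 6-joint arm with a two-finger parallel gripper is mounted at the origin on the work surface. World frame = base frame: x ahead of the robot, y to its left, z up, the work surface at z = 0. Lengths are in mm, angles in rad, forces in N, time in s.
With the tool pointing down it reaches from about 300 to 775 mm from the base axis. Payload 14.6 kg.
Tool frame: the origin (TCP) lies at the very end of the fingers, on their centre line; the grasp point (between the pads) lies 19 mm behind it; z points along the fingers, y is the direction in which the jaws open and shut (so a half turn about z gives the same grasp; the last joint's range is limited). The gripper opens to 94 mm and grips with 3 to 60 N. Pads are 16 mm wide; open, the fingers measure 119 mm over their backs; the gripper's body (75 mm by 177 mm) begins 78 mm behind the grasp point.
Start: joints at [-1.413, 0.3, 1.521, -0, 1.321, -0.067], TCP at [122.595, -536.153, 205.446] pointing down, gripper open.
Joint ranges: [-3.03, 3.03], [-0.79, 2.21], [0.23, 2.52], [-1.04, 4.18], [0, 3.07], [-2.55, 2.55]. Speed limits (rad/s): [2.22, 2.22, 2.57, 3.14, 3.14, 3.14].

## Interface

Orientations are given as [roll, pitch, yaw] about the fixed x, y, z axes, in that order (R = Rz(yaw) Ry(pitch) Rx(roll)).
In Python, from cell import manip gives the robot as it stands.
- The arm moves only by the shell command python3 -m inch 'ROWS' [FORCE]. ROWS is a JSON object of lists of equal length, an entry for each row: "grip": the opening, from -1 (shut) to 1 (fully open), so that 0 is half open; "travel": the shift along the world's x, y, z in cm, a list of three; "turn": the turn, a rotation vector about the world's x, y, z in degrees, a list of three. A call has 1 to 10 rows; each row is the pose to reach, as a shift and turn from the pose measured when the call began; what a row does not reach only later rows make up. A row lasts 1/8 s, in which the tool goes at most 62.5 mm and 10.7 degrees, less where a joint would pass 70% of its speed; a pose out of reach is approached as far as the arm can. A call with a gripper value outside its range is refused whole. The fingers move at their own pace and stop on an object; FORCE is the grip in N (left out, the last holds). Time passes only in rows, so rows that repeat a pose let the fingers close. It gives the time, the measured TCP pose, the force and the opening at its end, in the units of the state.
- manip.read_state(): the state, without advancing time (a new reading comes with each control period).
- manip.camera(name): name is "scene" or "top" or "wrist"; returns (picture, depth): 480x640x3 uint8, red, green, blue; 480x640 float32, mm along the optical axis (not along the pixel's ray), 0 where there is no reading.
- manip.calibration(name): a dict with "fx", "fy", "cx", "cy" (pixels), "world_from_camera" (4x4, takes a point from camera to world coordinates). Camera axes: x right, y up, looking along -z (the intrinsics and any distortion apply to the point x, -y, -z); pixel columns grow to the right and rows downward; lengths in mm; the calibration is good to about 2 mm. A picture is of the moment at which its call begins: read the wrist's pose just before it. calibration takes no time and is no camera call; for the wrist camera it gives the pose at the moment of the call.
- manip.sign_off(): hands the job in, once; it reports no verdict.
Trained networks look in the newest picture that a camera, given by its name, has taken for a name from the list of things; names that differ only in an ending like _2 or _b are one class to them, and where a whole thing is asked for, a point or a joint stands for the part that bears it (a point fixed in the world has none). Each returns a list of dicts, best first, with "p" (0 to 1); they miss things now and then, are a little off and sometimes report something else, mostly with a low value. They report only what shows in the picture. A call takes as long as a camera call.
- manip.look_for(camera, label): "bbox" ([left, top, right, bottom] in pixels, round what is visible of it).
The state is a dict: "clock": time; "joints": joint angles; "qd": joint speeds; "effort": joint torques, N m; "eef_pos": TCP position; "eef_rot": TCP orientation; "wrist_force": force on the tool from outside, world axes, zero at the start; "moment": the same for the moment, N m; "finger_gap": finger opening in mm.
Only numpy, scipy, OpenCV 4.12 (cv2) and the standard library are available. Lean on these libraries where they do the work, as an engineer would, in place of code of your own. Each camera call takes 0.05 s, during which the arm holds its last target.

## Task

Set up the ground check for the humidity probe: first switch on at the separate switch box by pressing the raised end of its rocker fully over, then push the long bar key on the console fully in, and last push the small round key fully in; all three stay as pushed. Leave the large round key and the square key out, and do not pick up or shift any of the loose things around them.

Things in the scene. Friction and masses are not known exactly. Their poses are not given: they have to be found in the camera images.
- console: grey console box fixed on the counter left or right of the switch box, 170 mm (its x) by 190 mm (its y), deck 60 mm above the counter; origin at the centre of its underside. Four white plastic keys stand on the deck in a 2 x 2 pattern at x = +-35 mm, y = +-40 mm; which key is where varies.
- switch_box: smaller grey box fixed on the counter, 110 mm (its x) by 75 mm (its y) by 50 mm high, with one white plastic rocker in the middle of its top; origin at the centre of its underside
- rocker (a joint): white rocker, 64 mm (box x) by 30 mm: two flat 32 mm facets in a shallow V, pivot line along the box's y over its centre, 56 mm above the counter. Radians: 0 = off, +x facet stands up (outer end 11 mm above the pivot), -x facet level; 0.36 = fully over, +x facet level at 56 mm. Starts at 0 to 0.05. Resists with 4 to 5 N at its end, then a firm stop; stays where it is left.
- rocker_press (a point): a point on the surface of the rocker's raised (+x) facet, 22 mm out from the pivot line: where to press down
- key_bar (a joint): the long bar key, a straight bar 60 mm (console's y) by 20 mm (console's x). It slides straight down into the deck: 0 = out (top 16 mm above the deck), 0.010 = fully in (top 6 mm above the deck). It resists with about 4 N, then meets a firm stop; it has no spring and stays wherever it is left.
- key_bar_top (a point): centre of the top face of the long bar key
- key_small_round (a joint): the small round key, 24 mm in diameter. It slides straight down into the deck: 0 = out (top 16 mm above the deck), 0.010 = fully in (top 6 mm above the deck). It resists with about 4 N, then meets a firm stop; it has no spring and stays wherever it is left.
- key_small_round_top (a point): centre of the top face of the small round key
- key_large_round (a joint): the large round key, 40 mm in diameter, to be left out. It slides straight down into the deck: 0 = out (top 16 mm above the deck), 0.010 = fully in (top 6 mm above the deck). It resists with about 4 N, then meets a firm stop; it has no spring and stays wherever it is left.
- key_large_round_top (a point): centre of the top face of the large round key
- key_square (a joint): the square key, 34 x 34 mm, to be left out. It slides straight down into the deck: 0 = out (top 16 mm above the deck), 0.010 = fully in (top 6 mm above the deck). It resists with about 4 N, then meets a firm stop; it has no spring and stays wherever it is left.
- key_square_top (a point): centre of the top face of the square key
- nut_deck: brass thumb nut, 18 mm across, 12 mm high, standing in the middle of the console's deck between the four keys; origin at its underside's centre; loose bystander
- nut_counter: second brass thumb nut, same size, on the counter about 75 to 95 mm from the centre of the switch box; origin at its underside's centre; loose bystander
- stopper: green glass bottle stopper, 28 mm across, 36 mm high, upright on the counter between console and switch box; origin at its underside's centre; loose bystander
- neck_clamp: white nylon balloon neck clamp, an open C about 40 mm across and 12 mm high, flat on the counter between console and switch box, farther out; origin at its underside's centre; loose bystander
- probe: silver aluminium humidity probe lying on the far part of the counter, 130 mm long, 22 mm across; origin at its underside; loose bystander
- jar: small closed glass jar, 52 mm across, 70 mm high, on the far part of the counter; loose bystander
- sonde: white radiosonde housing, 60 x 85 x 75 mm with a 30 mm sensor strip on top, standing on the far part of the counter; loose bystander

How it is judged (in metres and radians):
On the way, in this order (a step that is already met when the one before it is completed fails the run):
1. the rocker is pressed fully over (value of joint rocker above 0.3 rad), for 0.1 s.
2. then the long bar key is pushed fully in (value of joint key_bar above 0.008 m), for 0.1 s.
3. then the small round key is pushed fully in (value of joint key_small_round above 0.008 m), for 0.1 s.
At the end, for the whole second after the job is handed in: The rocker is over (more than 0.30 of 0.36 rad), the long bar key and the small round key are in (more than 8 of 10 mm), the large round and square keys are out (less than 3 mm in), and every loose thing lies at rest within 15 mm of where it began (value of joint rocker above 0.3 rad and value of joint each of key_bar, key_small_round above 0.008 m and value of joint each of key_large_round, key_square below 0.003 m and distance of each of nut_deck, nut_counter, stopper, neck_clamp, probe, jar, sonde from where it was at the start of the episode below 0.015 m and linear speed of each of nut_deck, nut_counter, stopper, neck_clamp, probe, jar, sonde below 0.02 m/s); the robot touches nothing.
It fails at once if the large round or the square key is pushed in (3 mm or more) (value of joint any of key_large_round, key_square above 0.003 m).
It fails at once if a loose thing is picked up or shifted by more than 15 mm (distance of any of nut_deck, nut_counter, stopper, neck_clamp, probe, jar, sonde from where it was at the start of the episode above 0.015 m).
It also fails if it takes over 45 s, if anything falls off the work surface, if the arm or the gripper's body presses on something with over 40 N, if the wrist force passes 120 N, or if a joint passes its speed limit or range.

## Working session

There is one attempt and no reset: what is moved stays moved. The work goes in short steps, Python scripts to look and compute and a shell command to move; the robot and the scene stay as the last step left them, time stands still between calls to the robot, and variables do not carry over. Pictures are saved under pics/ and viewed, and the job is handed in when it is done.

```bash
mkdir -p pics
python3 - <<'E'
from cell import manip
import cv2,numpy as np
for n in ("top","scene"):
    p,d=manip.camera(n); cv2.imwrite(f"pics/{n}0.png",p[:,:,::-1]); np.savez(f"/tmp/{n}0.npz",p=p,d=d)
    c=manip.calibration(n); print(n,c)
    for l in ["console","switch_box","rocker","rocker_press","key_bar","key_small_round","key_large_round","key_square","nut_deck","stopper"]:
        print(l,[(np.round(x["bbox"]).tolist(),round(x["p"],2)) for x in manip.look_for(n,l)[:2]])
s=manip.read_state();print(s)
E
```

```text
top {'fx': 447.9242747379404, 'fy': 447.9242747379404, 'cx': 315.9888190905616, 'cy': 238.88479624240665, 'world_from_camera': array([[-9.54584575e-03,  9.79231662e-01, -2.02519701e-01,
         4.16355790e+02],
       [-9.99950542e-01, -9.91329163e-03, -8.00096992e-04,
         1.60013347e+01],
       [-2.79111717e-03,  2.02502047e-01,  9.79277862e-01,
         9.72724344e+02],
       [ 0.00000000e+00,  0.00000000e+00,  0.00000000e+00,
         1.00000000e+00]])}
console [([352.0, 209.0, 461.0, 306.0], 0.6)]
switch_box [([209.0, 263.0, 265.0, 325.0], 0.59)]
rocker [([220.0, 275.0, 251.0, 308.0], 0.79), ([419.0, 273.0, 433.0, 284.0], 0.52)]
rocker_press [([221.0, 273.0, 252.0, 310.0], 0.87)]
key_bar [([372.0, 258.0, 402.0, 274.0], 0.89)]
key_small_round []
key_large_round [([423.0, 235.0, 442.0, 255.0], 0.63), ([383.0, 223.0, 404.0, 242.0], 0.57)]
key_square [([424.0, 236.0, 442.0, 252.0], 0.53)]
nut_deck []
stopper [([372.0, 263.0, 401.0, 277.0], 0.74)]
scene {'fx': 433.93649102696594, 'fy': 433.93649102696594, 'cx': 308.48362889087934, 'cy': 237.17458214599202, 'world_from_camera':
[... 910 characters left out ...]
per [([366.0, 185.0, 380.0, 211.0], 0.48)]
{'clock': 1.1, 'joints': array([-1.41260955e+00,  2.99884393e-01,  1.52098715e+00, -2.24181581e-05,
        1.32070291e+00, -6.65770390e-02]), 'qd': array([-0.00070102, -0.00154344,  0.00154975,  0.00081349,  0.00044017,
       -0.00047921]), 'effort': array([ 1.78397011e-03, -5.31673050e+01, -3.52909398e+01,  7.09930295e-02,
        2.13263364e-02, -4.34906792e-05]), 'eef_pos': array([ 122.58473728, -536.15961118,  205.45958944]), 'eef_rot': array([3.14157593e+00, 2.28838437e-05, 2.24769365e-01]), 'wrist_force': array([-0.13763651,  0.2751093 , -0.72152267]), 'moment': array([ 0.00285047, -0.01413141, -0.02413745]), 'finger_gap': 94.21798996979538}
```

View pics/top0.png

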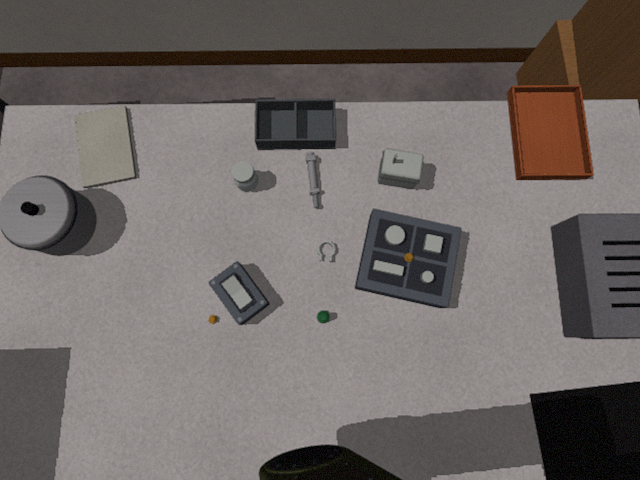

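View pics/scene0.png

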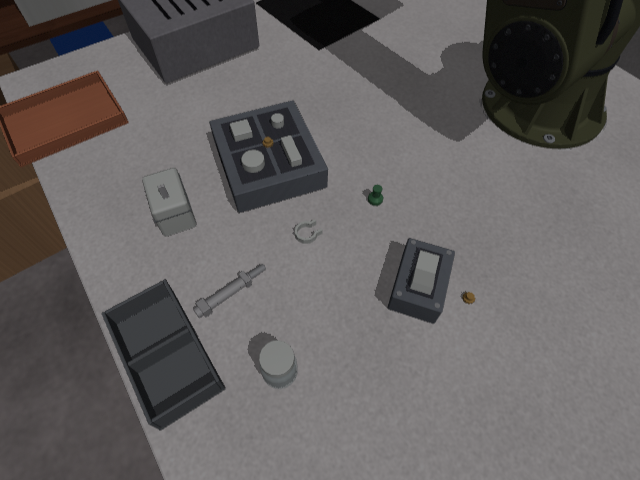

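Run:
```python
import cv2,numpy as np
p=np.load("/tmp/top0.npz")["p"]
a=p[195:345,200:480,::-1]
cv2.imwrite("pics/topcrop.png",cv2.resize(a,None,fx=2.85,fy=2.85,interpolation=cv2.INTER_CUBIC))
```

```text
(no output)
```

View pics/topcrop.png

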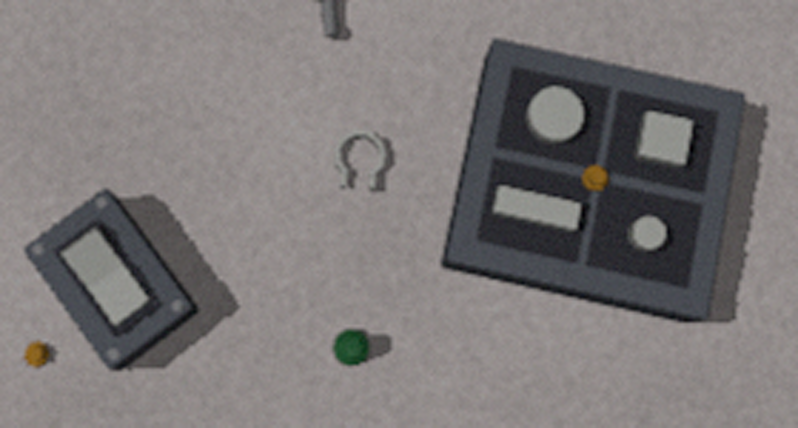

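The top picture shows the switch box at pixel (238,292) and the console at (410,258). The bar key is at (387,267), the small round at (428,277), the large round at (395,235) and the square at (433,243). Next I'll measure these with depth.

```bash
cat > h.py <<'E'
import numpy as np
from cell import manip
def ray(c,u,v,z):
    T=c["world_from_camera"]; r=T[:3,:3]@np.array([(u-c["cx"])/c["fx"],-(v-c["cy"])/c["fy"],-1.]); t=T[:3,3]
    return t+r*((z-t[2])/r[2])
def cloud(c,d):
    v,u=np.mgrid[:480,:640]; T=c["world_from_camera"]
    P=np.stack([(u-c["cx"])/c["fx"]*d,-(v-c["cy"])/c["fy"]*d,-d],-1)
    return P@T[:3,:3].T+T[:3,3]
E
python3 - <<'E'
from h import *
import cv2
for n in("top","scene"):
    z=np.load(f"/tmp/{n}0.npz");p=z["p"];c=manip.calibration(n);W=cloud(c,z["d"])
    hsv=cv2.cvtColor(p,cv2.COLOR_RGB2HSV)
    m=((p.min(2)>120)&(W[...,2]>45)&(W[...,2]<95)&(W[...,0]<650)).astype(np.uint8)
    k,L,st,ce=cv2.connectedComponentsWithStats(m)
    print(n)
    for i in range(1,k):
        if st[i,4]<60: continue
        cs,_=cv2.findContours((L==i).astype(np.uint8),0,2)
        Q=W[L==i]; zz=np.median(Q[:,2]); 
        pts=np.array([ray(c,u,v,zz)[:2] for u,v in cs[0][:,0]],np.float32)
        print(st[i],ce[i].round(1),"med",np.median(Q,0).round(1),"zpct",np.percentile(Q[:,2],[5,95]).round(1),"ctr",ray(c,*ce[i],zz).round(1),[np.round(x,1) for x in cv2.minAreaRect(pts)])
        if Q[:,1].mean()>80:
            A=Q-np.mean(Q,0); 
            ax=cv2.PCACompute(A[:,:2].astype(np.float32),None)[1][0]; s=A[:,:2]@ax
            for a in range(-32,32,8):
                mm=(s>=a)&(s<a+8)
                if mm.sum():print(ax,a+4,Q[mm].mean(0).round(1),mm.sum())
    # saturated = nuts/stopper
    m=((hsv[...,1]>150)&(hsv[...,2]>40)&(W[...,0]<620)&(abs(W[...,1])<250)).astype(np.uint8)
    k,L,st,ce=cv2.connectedComponentsWithStats(m)
    for i in range(1,k):
        if st[i,4]>20: print("sat",st[i],np.median(W[L==i],0).round(1))
    # box tops
    for lo,hi,nm in((56,64,"deck"),(46,53,"sbox")):
        m=((W[...,2]>lo)&(W[...,2]<hi)&(W[...,0]<620)&(W[...,0]>250)&(abs(W[...,1])<350)).astype(np.uint8)
        k,L,st,ce=cv2.connectedComponentsWithStats(m)
        i=1+np.argmax(st[1:,4]);Q=W[L==i];print(nm,st[i],cv2.minAreaRect(Q[:,:2].astype(np.float32)),np.median(Q[:,2]))
E
```

```text
top
[386 225  18  19 258] [394.6 234.4] med [ 609.8 -144.3   76.6] zpct [73.6 78.9] ctr [ 609.4 -144.2   76.6] [array([ 608.8, -144.5]), array([36. , 35.9]), np.float64(43.9)]
[424 234  19  18 240] [433.1 242.7] med [ 591.  -221.6   76.6] zpct [74.  79.2] ctr [ 591.3 -221.8   76.6] [array([ 591.5, -221.6]), array([32. , 32.1]), np.float64(75.3)]
[374 260  29  15 247] [388.1 267.2] med [ 542.1 -128.    76.6] zpct [74.4 79.2] ctr [ 541.9 -128.    76.6] [array([ 541.9, -128.1]), array([57.3, 17.6]), np.float64(76.2)]
[423 271  10  11  90] [427.4 276.1] med [ 523.2 -206.    76.6] zpct [74.9 79. ] ctr [ 523.2 -206.1   76.6] [array([ 523.4, -206.4]), array([18. , 20.5]), np.float64(86.7)]
[222 276  29  33 434] [236.5 291.7] med [496.9 179.4  58.6] zpct [54.7 66.1] ctr [497.2 179.6  58.6] [array([497.4, 179.8]), array([63. , 28.3]), np.float64(37.6)]
[0.80169696 0.59773064] -28 [475.  163.   57.5] 48
[0.80169696 0.59773064] -20 [481.  167.7  56.8] 58
[0.80169696 0.59773064] -12 [487.6 172.3  57. ] 54
[0.80169696 0.59773064] -4 [494.2 176.8  57. ] 54
[0.80169696 0.59773064] 4 [500.5 181.8  5
[... 1355 characters left out ...]
ct [54.3 57.7] ctr [483.7 170.6  56. ] [array([483.5, 170.5]), array([30.9, 28.6]), np.float64(36.4)]
[0.83032715 0.5572761 ] -20 [462.9 171.8  55.4] 1
[0.83032715 0.5572761 ] -12 [473.9 163.9  56.2] 78
[0.83032715 0.5572761 ] -4 [480.3 168.5  56.1] 88
[0.83032715 0.5572761 ] 4 [487.  172.6  55.8] 87
[0.83032715 0.5572761 ] 12 [493.2 177.   55.7] 81
sat [463 294   7   6  22] [449.1 235.4   6. ]
deck [ 213  101  115   87 4563] ((562.0166625976562, -173.05145263671875), (191.01377868652344, 161.28811645507812), 76.50537109375) 59.88769450291079
sbox [ 392  238   63   75 2257] ((496.5984802246094, 180.43624877929688), (110.84848022460938, 75.02009582519531), 36.78514862060547) 49.64915140053222
```

Both cameras agree to within about 2 mm. The rocker's raised end is on the +37° side, and the press point is about (514.8, 193.3), to be brought down to z = 56. The bar key is at (541.3, -127.3) and the small round key at (522.5, -206). I'll close the gripper, move over the rocker and align the pad width with the box's x.

```bash
python3 -m inch '{"grip":[-1,-1,-1,-1,-1,-1,-1,-1,-1,-1],"travel":[[39.2,72.9,-5],[39.2,72.9,-5],[39.2,72.9,-5],[39.2,72.9,-5],[39.2,72.9,-5],[39.2,72.9,-5],[39.2,72.9,-5],[39.2,72.9,-5],[39.2,72.9,-5],[39.2,72.9,-5]],"turn":[[0,0,24],[0,0,24],[0,0,24],[0,0,24],[0,0,24],[0,0,24],[0,0,24],[0,0,24],[0,0,24],[0,0,24]]}' 20
```

```text
clock: 2.35
eef_pos: [418.8, 15.5, 168.0]
eef_rot: [3.141, -0.001, 0.644]
wrist_force: [0.7, -1.3, 0.1]
finger_gap: 0.9
```

```bash
python3 -m inch '{"grip":[-1,-1,-1,-1,-1,-1,-1,-1],"travel":[[9.6,17.8,-5],[9.6,17.8,-5],[9.6,17.8,-5],[9.6,17.8,-5],[9.6,17.8,-7],[9.6,17.8,-7.5],[9.6,17.8,-7.5],[9.6,17.8,-7.5]],"turn":[[0,0,0],[0,0,0],[0,0,0],[0,0,0],[0,0,0],[0,0,0],[0,0,0],[0,0,0]]}'
python3 - <<'E'
from h import *
import cv2
s=manip.read_state();print(s["eef_pos"],s["wrist_force"])
for n in("top","scene","wrist"):
    p,d=manip.camera(n);cv2.imwrite(f"pics/{n}1.png",p[:,:,::-1])
E
```

```text
clock: 3.35
eef_pos: [515.2, 193.3, 93.9]
eef_rot: [3.14, -0.002, 0.643]
wrist_force: [0.2, 0.1, -0.3]
finger_gap: 0.7
[515.15954819 193.29630264  93.88209792] [ 0.17589803  0.10461452 -0.28146355]
```

View pics/scene1.png

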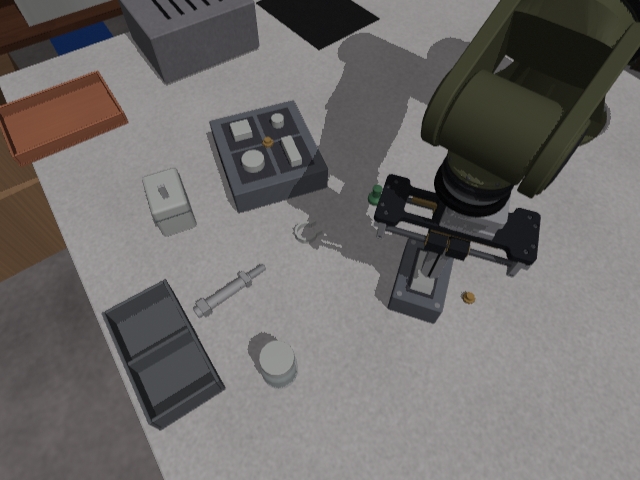

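View pics/wrist1.png

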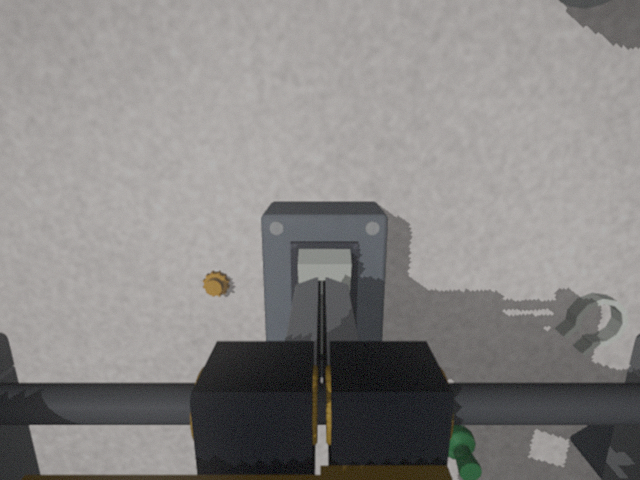

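The wrist picture shows the shut fingertips centred over the raised facet, near pixel (322,280), and clear of the nut. I'll press down in small steps.

```bash
python3 -m inch '{"grip":[-1,-1,-1,-1,-1,-1,-1,-1],"travel":[[0,0,-1.2],[0,0,-2.2],[0,0,-2.7],[0,0,-3.1],[0,0,-3.4],[0,0,-3.6],[0,0,-3.7],[0,0,-3.7]],"turn":[[0,0,0],[0,0,0],[0,0,0],[0,0,0],[0,0,0],[0,0,0],[0,0,0],[0,0,0]]}'
```

```text
clock: 4.5
eef_pos: [515.2, 193.3, 56.7]
eef_rot: [3.14, -0.002, 0.644]
wrist_force: [3.5, 2.9, 4.5]
finger_gap: 0.6
```

```bash
python3 -m inch '{"grip":[-1,-1,-1],"travel":[[0,0,-0.1],[0,0,-0.15],[0,0,-0.15]],"turn":[[0,0,0],[0,0,0],[0,0,0]]}'
```

```text
clock: 4.88
eef_pos: [515.3, 193.4, 56.0]
eef_rot: [3.14, -0.002, 0.644]
wrist_force: [-1.1, 0.9, 14.0]
finger_gap: 0.8
```

The firm stop is felt: 14 N at z = 56.0. I'll lift, check the rocker, and go to the bar key.

```bash
python3 -m inch '{"grip":[-1,-1,-1,-1,-1,-1,-1,-1,-1,-1],"travel":[[0,0,5],[0,0,8],[2.6,-32.1,8],[2.6,-32.1,8],[2.6,-32.1,8],[2.6,-32.1,8],[2.6,-32.1,8],[2.6,-32.1,7],[2.6,-32.1,5],[2.6,-32.1,5]],"turn":[[0,0,0],[0,0,0],[0,0,-50],[0,0,-50],[0,0,-50],[0,0,-50],[0,0,-50],[0,0,-50],[0,0,-50],[0,0,-50]]}'
python3 - <<'E'
from h import *
import cv2
s=manip.read_state();print(s["eef_pos"],s["eef_rot"])
for n in("top","scene","wrist"):
    p,d=manip.camera(n);cv2.imwrite(f"pics/{n}2.png",p[:,:,::-1])
    W=cloud(manip.calibration(n),d)
    if n!="wrist":
        for r in(-22,-10,10,22):
            q=np.array([497,180])+r*np.array([.8,.6]); m=(np.hypot(*(W[...,:2]-q).transpose(2,0,1))<6)&(W[...,2]<80); print(n,r,m.sum(),np.median(W[m][:,2]) if m.any() else None)
E
```

```text
clock: 6.12
eef_pos: [540.0, -126.8, 104.2]
eef_rot: [3.14, 0.002, -0.228]
wrist_force: [-0.2, -0.0, 0.9]
finger_gap: 0.4
[ 540.007027   -126.84715568  104.15205349] [ 3.14031197e+00  2.08854739e-03 -2.27978799e-01]
top -22 27 66.12960279868332
top -10 27 61.25971094415456
top 10 25 57.626230379946946
top 22 30 56.63002011934145
scene -22 53 63.211743241280146
scene -10 53 59.21508009384684
scene 10 46 55.70261191509172
scene 22 46 55.45514365427232
```

View pics/wrist2.png

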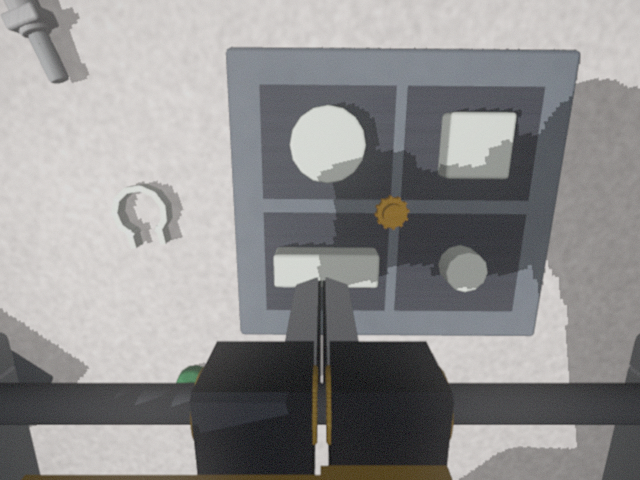

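View pics/scene2.png

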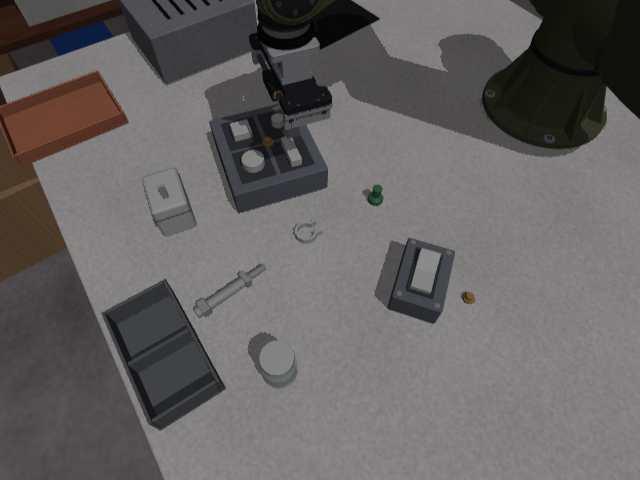

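The rocker is over: the +x side is level at about 56 mm and the other end is up. The wrist picture shows the fingertips over the bar centre at pixel (322,280). Now I'll push the bar key.

```bash
python3 -m inch '{"grip":[-1,-1,-1,-1,-1,-1,-1,-1,-1],"travel":[[0.1,0,-1.3],[0.1,0,-2.2],[0.1,0,-2.6],[0.1,0,-3.0],[0.1,0,-3.3],[0.1,0,-3.6],[0.1,0,-3.75],[0.1,0,-3.85],[0.1,0,-3.85]],"turn":[[0,0,0],[0,0,0],[0,0,0],[0,0,0],[0,0,0],[0,0,0],[0,0,0],[0,0,0],[0,0,0]]}'
```

```text
clock: 7.4
eef_pos: [542.4, -127.1, 68.0]
eef_rot: [3.14, -0.003, -0.228]
wrist_force: [-0.3, 1.2, 1.3]
finger_gap: 0.1
```

```bash
python3 -m inch '{"grip":[-1,-1,-1,-1],"travel":[[-0.1,0,-0.1],[-0.1,0,-0.2],[-0.1,0,-0.25],[-0.1,0,-0.25]],"turn":[[0,0,0],[0,0,0],[0,0,0],[0,0,0]]}'
```

```text
clock: 7.9
eef_pos: [542.0, -127.2, 66.2]
eef_rot: [3.14, -0.004, -0.228]
wrist_force: [1.0, 0.4, 9.5]
finger_gap: 0.5
```

```bash
python3 -m inch '{"grip":[-1,-1,-1],"travel":[[0,0,-0.1],[0,0,-0.15],[0,0,-0.15]],"turn":[[0,0,0],[0,0,0],[0,0,0]]}'
```

```text
clock: 8.28
eef_pos: [542.2, -127.2, 66.1]
eef_rot: [3.14, -0.005, -0.228]
wrist_force: [-6.3, 3.4, 19.6]
finger_gap: 0.4
```

The firm stop is at z = 66.1 with 20 N. Next I'll lift and go over the small round key.

```bash
python3 -m inch '{"grip":[-1,-1,-1,-1,-1,-1,-1],"travel":[[0,0,4],[0,0,4],[-2,-7.9,4],[-2,-7.9,4],[-2,-7.9,4],[-2,-7.9,3.5],[-2,-7.9,3.5]],"turn":[[0,0,0],[0,0,0],[0,0,0],[0,0,0],[0,0,0],[0,0,0],[0,0,0]]}'
python3 - <<'E'
from h import *
import cv2
for n in("top","scene","wrist"):
    p,d=manip.camera(n);cv2.imwrite(f"pics/{n}3.png",p[:,:,::-1])
    W=cloud(manip.calibration(n),d)
    for nm,q in(("bar",[541.5,-127.2]),("sm",[522.5,-206]),("lg",[609,-144]),("sq",[591,-221])):
        m=(np.hypot(*(W[...,:2]-np.array(q)).transpose(2,0,1))<7)&(W[...,2]<85);print(n,nm,m.sum(),np.median(W[m][:,2]) if m.any() else None)
print(manip.read_state()["eef_pos"])
E
```

```text
clock: 9.15
eef_pos: [522.2, -205.1, 100.3]
eef_rot: [3.14, -0.004, -0.227]
wrist_force: [0.4, 0.3, 0.0]
finger_gap: 0.4
top bar 38 66.96393119857976
top sm 0 None
top lg 33 76.69393835811582
top sq 1 74.73241145824989
scene bar 39 65.77119838719727
scene sm 33 75.6658032857016
scene lg 38 75.92928599322022
scene sq 32 75.48570137766171
wrist bar 435 65.77072608537523
wrist sm 282 75.76252273437066
wrist lg 608 75.83701379118523
wrist sq 610 75.76460685007302
[ 522.38375021 -205.6247889   101.05544439]
```

View pics/wrist3.png

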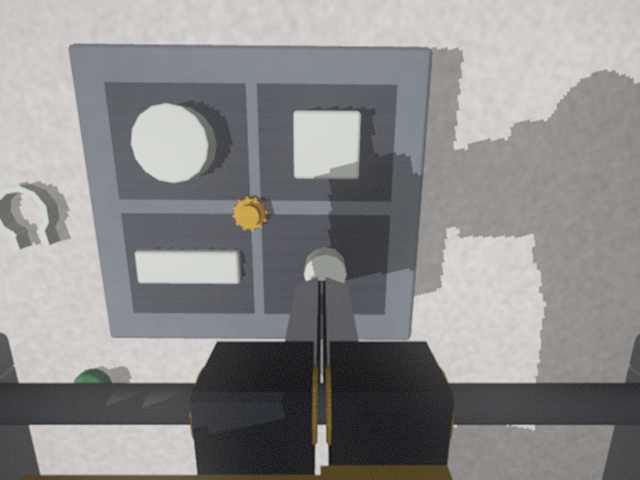

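The bar is fully in (top at about 66 mm), and the large round and square keys are still out at 76 mm. The tip is over the small round key at pixel (324,270). I'll push it.

```bash
python3 -m inch '{"grip":[-1,-1,-1,-1,-1,-1,-1,-1,-1],"travel":[[0,0,-1.2],[0,0,-2.0],[0,0,-2.4],[0,0,-2.8],[0,0,-3.1],[0,0,-3.4],[0,0,-3.6],[0,0,-3.7],[0,0,-3.7]],"turn":[[0,0,0],[0,0,0],[0,0,0],[0,0,0],[0,0,0],[0,0,0],[0,0,0],[0,0,0],[0,0,0]]}'
```

```text
clock: 10.42
eef_pos: [522.6, -205.7, 66.0]
eef_rot: [3.14, -0.006, -0.227]
wrist_force: [-12.0, 6.4, 26.1]
finger_gap: 0.5
```

The stop is at z = 66.0. I'll lift well clear and check.

```bash
python3 -m inch '{"grip":[-1,-1,-1,-1,-1,-1,-1,-1],"travel":[[0,0,4],[0,0,8],[-2,-2,14],[-10,-10,14],[-15,-15,14],[-15,-15,14],[-15,-15,14],[-15,-15,14]],"turn":[[0,0,0],[0,0,0],[0,0,0],[0,0,0],[0,0,0],[0,0,0],[0,0,0],[0,0,0]]}'
python3 - <<'E'
from h import *
import cv2
for n in("top","scene"):
    p,d=manip.camera(n);cv2.imwrite(f"pics/{n}4.png",p[:,:,::-1])
    W=cloud(manip.calibration(n),d)
    p0=np.load(f"/tmp/{n}0.npz");W0=cloud(manip.calibration(n),p0["d"])
    for nm,q in(("bar",[541.5,-127.2]),("sm",[522.5,-206]),("lg",[609,-144]),("sq",[591,-221]),("rk+",[514.6,193.2]),("rk-",[479.4,166.8])):
        m=(np.hypot(*(W[...,:2]-np.array(q)).transpose(2,0,1))<7)&(W[...,2]<85);print(n,nm,m.sum(),np.median(W[m][:,2]) if m.any() else None)
    for pp,w in((p0["p"],W0),(p,W)):
        hsv=cv2.cvtColor(pp,cv2.COLOR_RGB2HSV)
        m=((hsv[...,1]>130)&(hsv[...,2]>40)&(w[...,0]<620)&(abs(w[...,1])<250)&(w[...,2]<90)).astype(np.uint8)
        k,L,st,ce=cv2.connectedComponentsWithStats(m)
        print([(np.median(w[L==i],0).round(0).tolist()) for i in range(1,k) if st[i,4]>15])
E
```

```text
clock: 11.42
eef_pos: [372.9, -355.6, 205.9]
eef_rot: [3.14, -0.006, -0.227]
wrist_force: [-0.1, -0.4, -0.2]
finger_gap: 0.3
top bar 37 66.59365996294889
top sm 39 67.09645686849512
top lg 34 76.39715263223201
top sq 36 76.87974758798777
top rk+ 37 57.43376072585977
top rk- 36 65.74711285183605
[[563.0, -171.0, 68.0], [448.0, 4.0, 14.0], [444.0, 238.0, 11.0]]
[[563.0, -171.0, 68.0], [447.0, 4.0, 15.0], [444.0, 237.0, 10.0]]
scene bar 37 65.67977713262053
scene sm 32 64.90764427393123
scene lg 39 75.63398875137455
scene sq 32 75.4757045637893
scene rk+ 67 55.8060426921337
scene rk- 72 63.77195064505702
[[564.0, -169.0, 67.0], [447.0, 240.0, 7.0]]
[[565.0, -169.0, 67.0], [447.0, 240.0, 8.0]]
```

View pics/scene4.png

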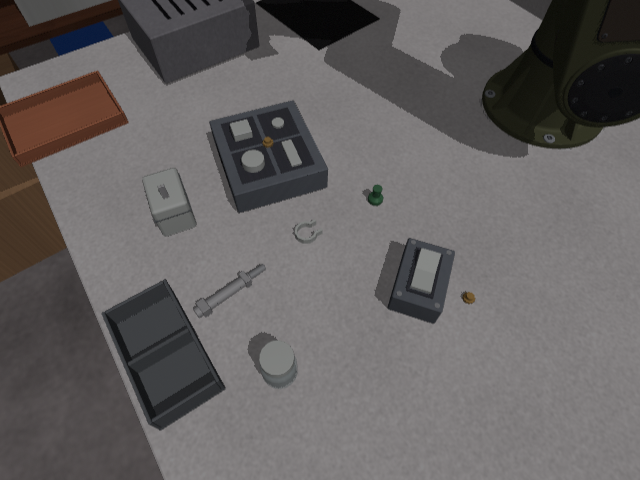

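View pics/top4.png

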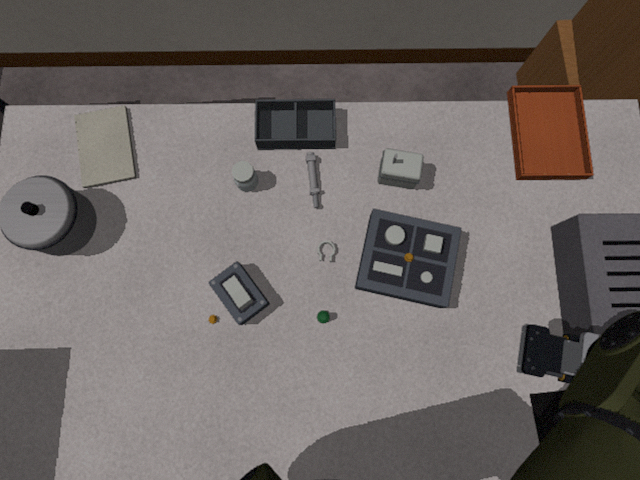

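Everything is as it should be: the bar and small keys are in, the large and square keys are out, the rocker is over, and the loose things have not moved. The gripper is near the vented grey box at pixel (600,280), so I'll back off before handing in.

```bash
python3 -m inch '{"grip":[-1,-1,-1,-1,-1],"travel":[[0,6,3],[0,12,5],[0,12,5],[0,12,5],[0,12,5]],"turn":[[0,0,0],[0,0,0],[0,0,0],[0,0,0],[0,0,0]]}'
python3 -c "
from cell import manip
print(manip.read_state()['qd'].round(3)); print(manip.sign_off())"
```

```text
clock: 12.15
eef_pos: [373.5, -235.5, 255.2]
eef_rot: [3.14, -0.005, -0.226]
wrist_force: [-0.4, -0.5, 0.1]
finger_gap: 0.8
[-0.009  0.004  0.001 -0.002  0.001  0.002]
the job is handed in; nothing more can be done
None
```

The job is done and handed in at about 12 s. With the gripper shut, I pressed the rocker fully over, then the long bar key fully in, then the small round key fully in. Each one met its firm stop: the rocker at z = 56.0 mm, the bar at 66.1 mm and the small round key at 66.0 mm.

The last check came after lifting clear, from the two fixed cameras:
- **Pressed parts:** the rocker's +x side reads 56–57 mm, and the bar and small round key tops read 65–67 mm, so all three are fully over or in.
- **Keys left out:** the large round and square keys still read 75–77 mm.
- **Loose things:** the two nuts and the stopper had moved no more than about 1 mm by measurement. I compared the clamp, probe, jar and sonde by eye only, and they look unmoved.
- **Robot:** the wrist force was under 1 N, so it was touching nothing.

No check failed. The two cameras' depth readings differed by about 1–2 mm, which is within the calibration error.

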